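# Hold out the width gauge, then the telescoping length rod, for a mosaic panel

## Task

I'm marking out a mosaic panel: pull the flat blade of the width gauge out until its pointer is level with its index mark, hold it still there for two seconds while I mark it off, then ease it all the way home again. Then pull the telescoping rod of the length gauge out until its pointer is level with its own mark, and finish still gripping and holding it there against its spring. Don't let blade or rod snap back at any time, and leave the index marks, and the ruler, pen, tray and jar beside the gauges, where they are.

Things in the scene. Friction and masses are not known exactly. Their poses are not given: they have to be found in the camera images.
- blade_gauge: Width gauge, fixed, nearer or farther than the other: aluminium base plate (x -30 to +60 mm, 420 mm long, 8 mm thick), long low grey case (44 x 185 mm, top 34 mm above the table), flat steel blade 20 mm wide sliding out of it. Frame: z up, +y = pull-out direction (within 0.10 rad of world +y), x across; origin on the table below the centre line, 95 mm to +y of the tab's home.
- blade (a joint): How far the blade is pulled out, m: 0 = home, where its spring takes it; stop at 0.150. Spring pull 2.5 N at home plus 40 N per metre; moving mass about 0.15 kg, so if let go more than about 5 mm from home it snaps back.
- blade_grip (a point): Centre of the grip zone of the blade's upright black tab, 68 mm above the table. The tab is 30 mm across (gauge x), 12 mm thick along the pull (gauge y), and stands from 12 to 92 mm above the table, 45 mm in front of the case at home. It moves with the blade, only along gauge y.
- blade_pointer (a point): Tip of the thin black pointer at the foot of the tab, 16 mm above the table, 40 mm to gauge +x of the tab's centre; moves with the blade.
- blade_mark (a point): Width mark: inner end of the ridge (4 mm thick along y, top 19 mm above the table) on the small black index block at the +x edge of the base plate. Set 70 to 130 mm along gauge +y from the pointer's home, stiff to shift. The pointer is on the mark when both have the same gauge y. Axes as the gauge.
- rod_gauge: Length gauge, fixed: the same base plate (435 mm long), round steel tube (18 mm diameter, 200 mm long) in two grey clamps, tops at most 34 mm above the table, thin telescoping rod (10 mm diameter) sliding out of it. Frame: z up, +y = pull-out direction (within 0.10 rad of world +y), x across; origin on the table below the centre line, 95 mm to +y of the knob's home.
- rod (a joint): How far the rod is pulled out, m: 0 = home; stop at 0.150. Its inner spring pulls back with 4 N at home plus 60 N per metre; moving mass about 0.15 kg.
- rod_grip (a point): Centre of the grip zone of the rod's upright round black knob, 68 mm above the table. The knob is 23 mm in diameter from 42 to 92 mm above the table, 45 mm in front of the tube's mouth at home, on a 13 mm stem. It moves with the rod, only along gauge y.
- rod_pointer (a point): Tip of the thin black pointer at the foot of the knob, 16 mm above the table, 40 mm to gauge +x of the knob's centre; moves with the rod.
- rod_mark (a point): The length mark: inner end of the ridge on the index block at the +x edge of the rod gauge's base plate, made and set (70 to 130 mm from the pointer's home) like the width mark. Same axes as its gauge.
- ruler: Loose steel rule 300 x 30 x 4 mm lying along x at the left; origin at the centre of its underside. Bystander.
- pen: Loose pen 127 mm long, 11 mm thick; origin under its centre. Bystander.
- strip_tray: Loose open white tray 110 x 150 x 30 mm with mosaic strips; origin under its centre. Bystander.
- glue_jar: Loose white jar 64 mm across, 75 mm high; origin under its centre. Bystander.

How it is judged:
By the outcome, as a careful person would: the job done as asked, in the order asked, and still so for the second after the job is handed in, while the arm keeps its last pose, push and grip.
It also fails if it takes over 64 s, if anything falls off the work surface, if the arm or the gripper's body presses on something with over 40 N, if the wrist force passes 120 N, or if a joint passes its speed limit or range.

## Robot

A 6-joint arm with a two-finger parallel gripper is mounted at the origin on the work surface. World frame = base frame: x ahead of the robot, y to its left, z up, the work surface at z = 0. Lengths are in mm, angles in rad, forces in N, time in s.
With the tool pointing down it reaches from about 325 to 875 mm from the base axis. Payload 4.4 kg.
Tool frame: the origin (TCP) lies on the centre line of the jaws, within the pads' length; the fingertips stand ahead of it and the grasp point (between the pads) lies 6 mm ahead of it (ctrl.tcp_to_tips is the z of the fingertips in the tool frame, in mm); z points along the fingers, y is the direction in which the jaws open and shut (so a half turn about z gives the same grasp; the last joint's range is limited). The gripper opens to 85 mm and grips with 20 to 120 N. Pads are 22 mm wide; open, the fingers measure 114 mm over their backs; the gripper's body (76 mm by 85 mm) begins 54 mm behind the grasp point. The pads swing forward as they close: fully open they stand 13 mm farther back than shut.
Start: joints at [1.056, 0.207, 1.542, -0, 1.393, -0.15], TCP at [205.148, 537.161, 256.282] pointing down, gripper open.
Joint ranges: [-2.73, 2.73], [-0.86, 2.22], [0.23, 2.46], [-1.11, 4.25], [0.08, 2.63], [-2.82, 2.82]. Speed limits (rad/s): [2.79, 2.79, 3.14, 3.14, 3.14, 3.14].

## Interface

Orientations are given as a 3x3 rotation matrix whose columns are the frame's x, y, z axes.
In Python, from plant import ctrl, sensors, optics gives the robot as it stands. Calls block until the motion is done:
- ctrl.move_ptp(position, orientation): joint-space move of the TCP to a pose.
- ctrl.move_l(position, rot=None, vel=150, threshold=None): straight line of the TCP; rot=None keeps the orientation; vel is the mean speed in mm/s. With threshold (N) it stops when the force on the tool has changed by that much, and returns True; else False.
- ctrl.set_joints(angles): joint-space move.
- ctrl.gripper_to(opening, force=None): finger opening in mm; force is the grip in N (None keeps the last); returns when the fingers have stopped.
- ctrl.hold(seconds).
- ctrl.solve_ik(position, orientation): joint angles nearest the present ones, or None.
- sensors.read_state(): the state.
- optics.grab_frame(name): name is "scene" or "top" or "wrist"; returns (picture, depth): 420x560x3 uint8, red, green, blue; 420x560 float32, mm along the optical axis (not along the pixel's ray), 0 where there is no reading.
- optics.camera_params(name): a dict with "mtx" (3x3 intrinsics, pixels), "k1" (the pictures are not rectified: a ray, as slopes to the right and down, at radius r is drawn at 1 + k1 r^2 times it, then the intrinsics apply), "R" (3x3) and "t" (3): a world point X has camera coordinates R X + t; the wrist camera has in their place "T_tool_cam" (4x4, takes a point from camera to tool coordinates, whose origin is the TCP and whose axes are the flange's). Camera axes: x right, y down, z forward; pixel columns grow to the right and rows downward; lengths in mm; the calibration is good to about 2 mm. A picture is of the moment at which its call begins: read the wrist's pose just before it. camera_params takes no time and is no camera call.
A pose or a line that the arm cannot do raises ctrl.MotionError and nothing moves.
- ctrl.finish_job(): hands the job in, once; it reports no verdict.
The state is a dict: "t": time; "q": joint angles; "qvel": joint speeds; "tau": joint torques, N m; "eef_pos": TCP position; "eef_rot": TCP orientation; "force": force on the tool from outside, world axes, zero at the start; "wrist_torque": the same for the moment, N m; "grip_width": finger opening in mm.
Only numpy, scipy, OpenCV 4.12 (cv2) and the standard library are available. Lean on these libraries where they do the work, as an engineer would, in place of code of your own. Each camera call takes 0.05 s, during which the arm holds its last target.

## Working session

There is one attempt and no reset: what is moved stays moved. The work goes in short steps, each a Python script; the robot and the scene stay as the last script left them, time stands still between calls to the robot, and variables do not carry over. Pictures are saved under pics/ and viewed, and the job is handed in when it is done.

```bash
ls; mkdir -p pics; python3 - <<'E'
from plant import ctrl,sensors,optics
import cv2,numpy as np
s=sensors.read_state();print({k:np.round(v,3).tolist() for k,v in s.items()}, ctrl.tcp_to_tips)
for n in("scene","top","wrist"):
    im,d=optics.grab_frame(n);cv2.imwrite(f"pics/{n}0.png",im[:,:,::-1]);np.save(f"pics/{n}0.npy",d)
    print(n,{k:np.round(v,3).tolist() for k,v in optics.camera_params(n).items()})
E
```

```text
pics
{'t': 0.0, 'q': [1.055, 0.207, 1.543, -0.0, 1.394, -0.151], 'qvel': [-0.001, -0.0, -0.001, 0.0, -0.0, 0.002], 'tau': [-0.002, -38.301, -29.16, -0.001, 0.01, -0.0], 'eef_pos': [204.809, 536.527, 255.111], 'eef_rot': [[-0.934, 0.357, -0.001], [0.357, 0.934, -0.002], [0.0, -0.002, -1.0]], 'force': [0.077, 0.358, -0.282], 'wrist_torque': [0.045, -0.038, -0.003], 'grip_width': 85.413} 25.0
scene {'mtx': [[437.521, 0.0, 283.227], [0.0, 437.521, 208.674], [0.0, 0.0, 1.0]], 'k1': -0.021, 'R': [[0.023, 1.0, -0.013], [0.578, -0.024, -0.816], [-0.816, 0.011, -0.578]], 't': [-173.935, -228.863, 1622.555]}
top {'mtx': [[496.015, 0.0, 281.44], [0.0, 496.015, 213.373], [0.0, 0.0, 1.0]], 'k1': -0.055, 'R': [[-0.014, -1.0, -0.015], [-0.991, 0.016, -0.134], [0.134, 0.013, -0.991]], 't': [180.362, 491.546, 1044.886]}
wrist {'mtx': [[318.763, 0.0, 277.262], [0.0, 318.763, 206.497], [0.0, 0.0, 1.0]], 'k1': -0.006, 'T_tool_cam': [[-0.001, -0.947, -0.32, 82.313], [1.0, -0.001, -0.001, -0.431], [0.001, -0.32, 0.947, -116.698], [0.0, 0.0, 0.0, 1.0]]}
```

View pics/top0.png

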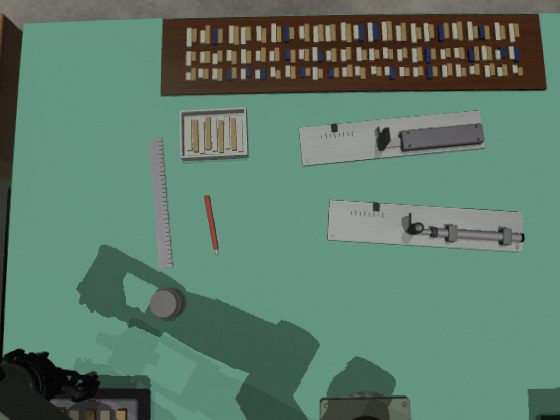

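View pics/scene0.png

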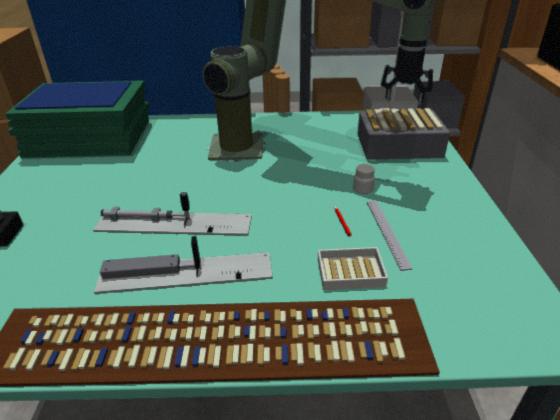

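View pics/wrist0.png

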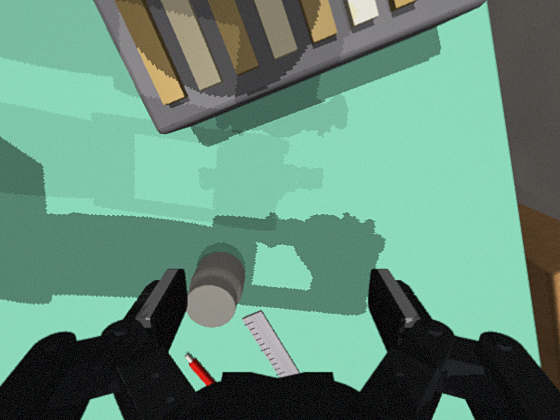

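```bash
cat > h.py <<'E'
from plant import ctrl,sensors,optics
import cv2,numpy as np
def und(n,uv):
    p=optics.camera_params(n);K=p["mtx"];uv=np.atleast_2d(np.asarray(uv,float))
    return cv2.undistortPoints(uv.reshape(-1,1,2),np.array(K,float),np.array([p["k1"],0,0,0,0.]),).reshape(-1,2)
def ray(n,uv,st=None):
    p=optics.camera_params(n);s=und(n,uv);d=np.c_[s,np.ones(len(s))]
    if n=="wrist":
        T=np.array(p["T_tool_cam"]);R=np.array(st["eef_rot"]);o=np.array(st["eef_pos"])+R@T[:3,3];return o,d@(R@T[:3,:3]).T
    R=np.array(p["R"]);return -R.T@np.array(p["t"]),d@R
def onz(n,uv,z,st=None):
    o,d=ray(n,uv,st);z=np.broadcast_to(z,len(d));return o+d*((z-o[2])/d[:,2])[:,None]
def proj(n,X,st=None):
    p=optics.camera_params(n);X=np.atleast_2d(X).astype(float)
    if n=="wrist":
        T=np.array(p["T_tool_cam"]);X=(X-st["eef_pos"])@np.array(st["eef_rot"]);C=(X-T[:3,3])@T[:3,:3]
    else: C=X@np.array(p["R"]).T+np.array(p["t"])
    return cv2.projectPoints(C.reshape(-1,1,3),np.zeros(3),np.zeros(3),np.array(p["mtx"],float),np.array([p["k1"],0,0,0,0.]))[0].reshape(-1,2)
def Rot(a):  # tool down, tool x = gauge x, where gauge rotated a about z
    c,s=np.cos(a),np.sin(a);x=[c,s,0];return np.array([x,[s,-c,0],[0,0,-1]],float).T
E
python3 - <<'E'
from h import *
im=cv2.imread("pics/top0.png");hsv=cv2.cvtColor(im,cv2.COLOR_BGR2HSV)
m=((hsv[:,:,1]<40)&(hsv[:,:,2]>120)).astype(np.uint8)
m[:, :290]=0;m[:100]=0;m[270:]=0
m=cv2.morphologyEx(m,cv2.MORPH_OPEN,np.ones((3,3)))
for c in cv2.findContours(m,cv2.RETR_EXTERNAL,cv2.CHAIN_APPROX_NONE)[0]:
    if cv2.contourArea(c)<500: continue
    W=onz("top",c.reshape(-1,2),8.)
    r=cv2.minAreaRect(W[:,:2].astype(np.float32));print(cv2.contourArea(c),r);print(cv2.boxPoints(r).round(1).tolist())
E
python3 -c "
import cv2
im=cv2.imread('pics/top0.png')[95:260,290:530];cv2.imwrite('pics/top0z.png',cv2.resize(im,(800,550),interpolation=cv2.INTER_CUBIC))"
```

```text
5719.5 ((465.17730712890625, -146.8944854736328), (433.7468566894531, 89.67152404785156), 85.37135314941406)
[[403.0, -359.3999938964844], [492.3999938964844, -366.70001220703125], [527.4000244140625, 65.69999694824219], [438.0, 72.9000015258789]]
4170.0 ((669.6737060546875, -80.66612243652344), (89.16951751708984, 419.4326171875), 5.038241863250732)
[[606.7999877929688, 124.30000305175781], [643.7000122070312, -293.5], [732.5, -285.70001220703125], [695.7000122070312, 132.1999969482422]]
```

View pics/top0z.png

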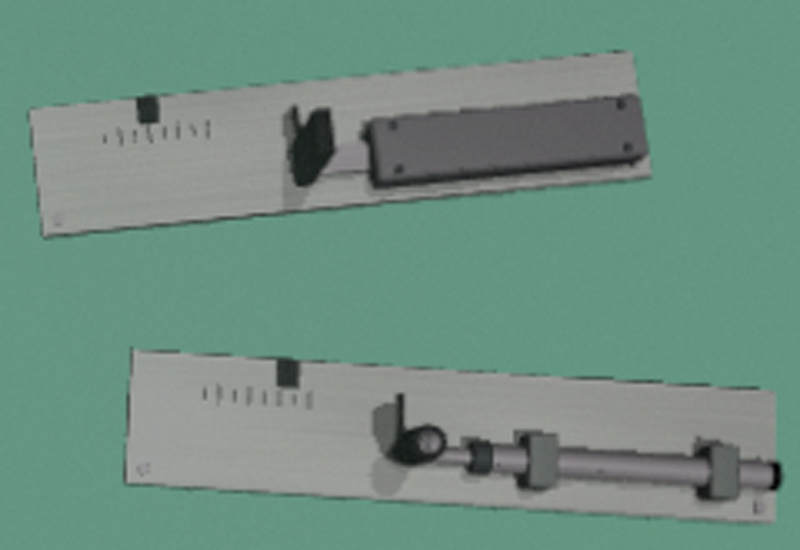

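```bash
cat >> h.py <<'E'
# plate frames: -x edge line point, angle
G={'rod':dict(a=-0.0808,e=np.array([[403.0,-359.4],[438.0,72.9]])),'blade':dict(a=0.0880,e=np.array([[643.7,-293.5],[606.8,124.3]]))}
for g in G.values():
    a=g['a'];g['ux']=np.array([np.cos(a),np.sin(a)]);g['uy']=np.array([-np.sin(a),np.cos(a)]);g['cx']=g['e'].mean(0)@g['ux']+30
def gl(n,P): # gauge coords: x from centre line, y along (arbitrary zero)
    g=G[n];P=np.atleast_2d(P)[:,:2];return np.c_[P@g['ux']-g['cx'],P@g['uy']]
def wd(n,x,y): g=G[n];return g['ux']*(x+g['cx'])+g['uy']*y
E
python3 - <<'E'
from h import *
for n,pts in {'blade':[("ptr",(293,107),16),("tabtop",(322,112),92),("mark",(148,122),19),("markouter",(148,97),12)],'rod':[("ptr",(400,396),16),("knobtop",(430,438),92),("mark",(287,387),19)]}.items():
    for l,z,h in pts:
        P=onz("top",[(290+z[0]*.3,95+z[1]*.3)],float(h));print(n,l,P.round(1),gl(n,P).round(1))
E
```

```text
blade ptr [[690.7 -48.3  16. ]] [[  38.4 -108.8]]
blade tabtop [[663.3 -52.1  92. ]] [[  10.8 -110.2]]
blade mark [[680.7  51.   19. ]] [[37.2 -9. ]]
blade markouter [[700.6  49.8  12. ]] [[ 56.8 -12. ]]
rod ptr [[ 491.2 -111.2   16. ]] [[ 37.9 -71.2]]
rod knobtop [[ 454.9 -109.6   92. ]] [[  1.6 -72.5]]
rod mark [[498.  -35.8  19. ]] [[38.6  4.6]]
```

```bash
python3 - <<'E'
from h import *
for n,ya,yb in(('blade',-109,-9),('rod',-72,4.6)):
    for y in(ya,yb):
        p=wd(n,0,y);print(n,p.round(1),[None if q is None else np.round(q,2).tolist() for q in (ctrl.solve_ik([*p,z],Rot(G[n]['a'])) for z in(74,200))])
p=wd('blade',0,-109)
ctrl.move_ptp([*p,190],Rot(G['blade']['a']))
s=sensors.read_state();im,d=optics.grab_frame("wrist");cv2.imwrite("pics/w1.png",im[:,:,::-1]);np.save("pics/w1.npy",d);np.savez("pics/w1s.npz",**s)
print(s['t'],s['eef_pos'],s['force'])
g=G['blade']
P=[[*wd('blade',40,-109),16],[*wd('blade',0,-109),92],[*wd('blade',38,-9),19]];print(proj("wrist",P,s))
E
```

```text
blade [652.5 -51.9] [[-0.21, 0.56, 1.47, -0.0, 1.12, 1.27], [-0.21, 0.42, 1.39, -0.0, 1.34, 1.27]]
blade [643.7  47.8] [[-0.06, 0.54, 1.49, -0.0, 1.11, 1.42], [-0.06, 0.4, 1.41, -0.0, 1.33, 1.42]]
rod [ 453.4 -108.9] [[-0.42, 0.22, 1.95, -0.0, 0.97, 1.23], [-0.42, 0.03, 1.86, -0.0, 1.25, 1.23]]
rod [459.6 -32.6] [[-0.26, 0.21, 1.97, -0.0, 0.96, 1.39], [-0.26, 0.02, 1.87, -0.0, 1.25, 1.39]]
2.775 [652.54370511 -50.73982977 190.16708364] [-0.27350271 -1.19314912 -0.20601126]
[[277.95222857 148.17452562]
 [278.1061321  219.51271575]
 [166.99593979 150.88786443]]
```

View pics/w1.png

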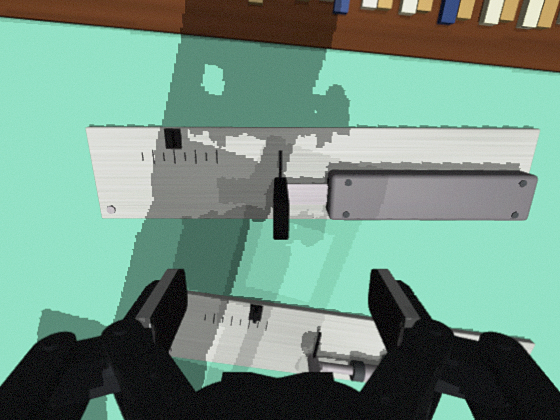

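```bash
python3 -c "
import cv2
im=cv2.imread('pics/w1.png');cv2.imwrite('pics/w1z.png',cv2.resize(im[115:245,150:310],(800,650)[:1]+(600,),interpolation=cv2.INTER_CUBIC))"
python3 - <<'E'
from h import *
im=cv2.imread("pics/w1.png");s=dict(np.load("pics/w1s.npz"))
g=im.max(2);m=(g<38).astype(np.uint8)
for (r0,r1,c0,c1) in((120,160,155,190),(149,168,272,290),(185,239,265,300)):
    ys,xs=np.nonzero(m[r0:r1,c0:c1]);
    for r in range(r0,r1,2):
        x=np.nonzero(m[r,c0:c1])[0]
        print(r,(x.min()+c0,x.max()+c0) if len(x) else None,end=' ')
    print()
E
```

```text
120 None 122 None 124 None 126 None 128 None 130 (np.int64(164), np.int64(179)) 132 (np.int64(165), np.int64(179)) 134 (np.int64(165), np.int64(179)) 136 (np.int64(165), np.int64(180)) 138 (np.int64(165), np.int64(180)) 140 (np.int64(166), np.int64(180)) 142 (np.int64(166), np.int64(180)) 144 (np.int64(166), np.int64(180)) 146 (np.int64(166), np.int64(180)) 148 None 150 None 152 None 154 None 156 None 158 None 
149 None 151 (np.int64(279), np.int64(281)) 153 (np.int64(279), np.int64(281)) 155 (np.int64(279), np.int64(281)) 157 (np.int64(280), np.int64(280)) 159 (np.int64(279), np.int64(280)) 161 (np.int64(280), np.int64(280)) 163 (np.int64(280), np.int64(281)) 165 (np.int64(280), np.int64(280)) 167 (np.int64(279), np.int64(281)) 
185 (np.int64(274), np.int64(285)) 187 (np.int64(274), np.int64(286)) 189 (np.int64(274), np.int64(286)) 191 (np.int64(274), np.int64(286)) 193 (np.int64(274), np.int64(286)) 195 (np.int64(274), np.int64(287)) 197 (np.int64(274), np.int64(287)) 199 (np.int64(273), np.int64(287)) 201 (np.int64(273), np.int64(287)) 203 (np.int64(274), np.int64(287)) 205 (np.int64(274), np.int64(288)) 207 (np.int64(274), np.int64(287)) 209 (np.int64(274), np.int64(288)) 211 (np.int64(274), np.int64(287)) 213 (np.int64(274), np.int64(287)) 215 (np.int64(274), np.int64(287)) 217 (np.int64(274), np.int64(287)) 219 (np.int64(274), np.int64(287)) 221 (np.int64(274), np.int64(287)) 223 (np.int64(274), np.int64(287)) 225 (np.int64(274), np.int64(287)) 227 (np.int64(274), np.int64(287)) 229 (np.int64(274), np.int64(287)) 231 (np.int64(274), np.int64(287)) 233 (np.int64(274), np.int64(287)) 235 (np.int64(274), np.int64(287)) 237 (np.int64(274), np.int64(287))
```

View pics/w1z.png

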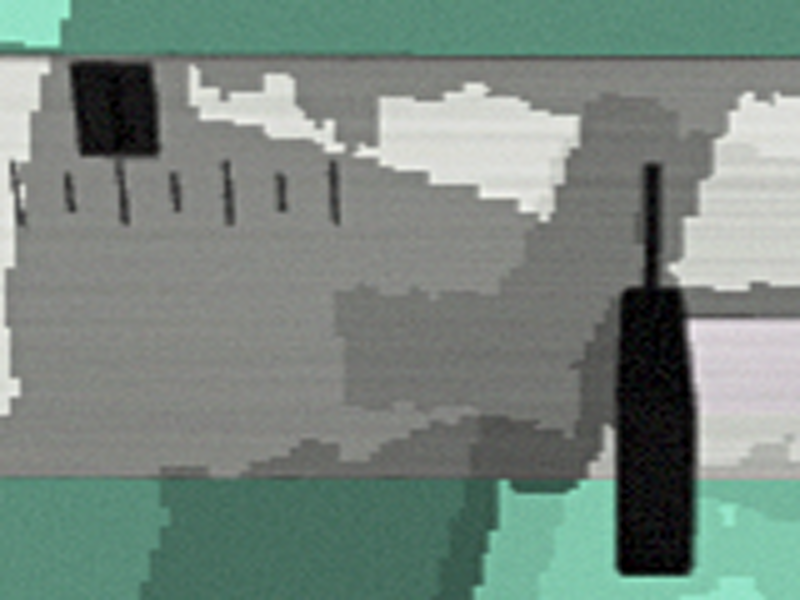

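```bash
python3 - <<'E'
from h import *
s=dict(np.load("pics/w1s.npz"));im=cv2.imread("pics/w1.png")
for l,uv,z in(("ptr",(280.3,150),16),("tabtop near",(280.5,238.5),92),("edgeL-",(120,218),8),("edgeR-",(500,219),8),("edge+L",(100,127.5),8),("edge+R",(520,129),8),("mark",(173.3,147.),19),("mark12",(173.3,147.),12)):
    print(l,gl('blade',onz("wrist",[uv],float(z),s)).round(1))
z=im[122:170,155:195].astype(float);z=np.clip(z*5,0,255).astype(np.uint8);cv2.imwrite("pics/w1b.png",cv2.resize(z,(600,720),interpolation=cv2.INTER_NEAREST))
E
```

```text
ptr [[  38.4 -111.1]]
tabtop near [[ -15.  -110.8]]
edgeL- [[-30.9  49.5]]
edgeR- [[ -31.8 -332.6]]
edge+L [[57.7 53.9]]
edge+R [[  56.6 -331.2]]
mark [[ 41.5 -15. ]]
mark12 [[ 40.5 -12.8]]
```

View pics/w1b.png

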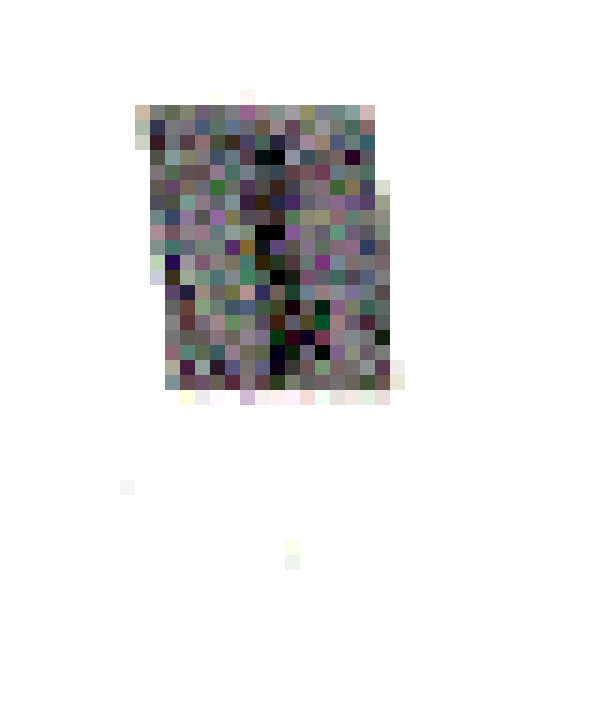

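```bash
cat >> h.py <<'E'
def snap(name,crop=None,scale=1):
    s=sensors.read_state();im,d=optics.grab_frame("wrist");b=im[:,:,::-1].copy();cv2.imwrite(f"pics/{name}.png",b);np.save(f"pics/{name}.npy",d);np.savez(f"pics/{name}s.npz",**s)
    if crop: r0,r1,c0,c1=crop;cv2.imwrite(f"pics/{name}z.png",cv2.resize(b[r0:r1,c0:c1],None,fx=scale,fy=scale,interpolation=cv2.INTER_CUBIC))
    return s,b,d
def show(l=''):
    s=sensors.read_state();print(l,'t',round(s['t'],2),'pos',s['eef_pos'].round(2),'F',s['force'].round(2),'w',round(float(s['grip_width']),2));return s
E
python3 - <<'E'
from h import *
n='blade';p=wd(n,-1,-110.9)
ctrl.gripper_to(50,40)
ctrl.move_l([*p,74],Rot(G[n]['a']),vel=100);show('down')
ctrl.gripper_to(8,40);s=show('grip');print(gl(n,s['eef_pos']))
snap('w2')
E
```

```text
down t 4.58 pos [652.47 -54.01  75.06] F [-0.55 -0.51 -0.09] w 49.94
grip t 5.0 pos [651.95 -53.26  74.68] F [-1.32  2.9   3.89] w 11.82
[[  -0.65351432 -110.34856503]]
```

View pics/w2.png

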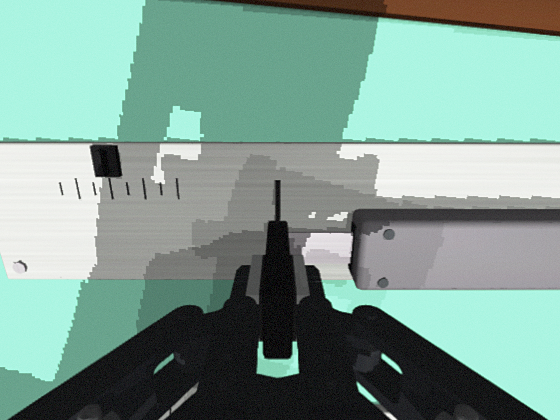

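```bash
python3 - <<'E'
from h import *
n='blade';y0=-110.35
ctrl.move_l([*wd(n,-1,y0+90),74],Rot(G[n]['a']),vel=40);s=show('pull');print(gl(n,s['eef_pos']))
snap('w3',(130,230,210,310),7)
E
```

```text
pull t 7.47 pos [644.44  33.85  74.71] F [-0.78 -6.04  5.69] w 11.63
[[ -0.47774665 -22.92119566]]
```

View pics/w3z.png

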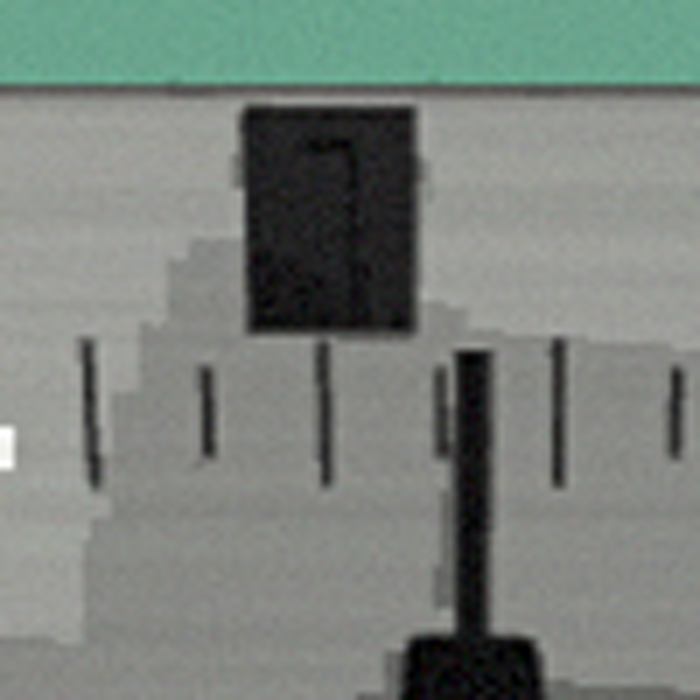

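```bash
python3 - <<'E'
from h import *
n='blade';s=dict(np.load("pics/w3s.npz"))
f=lambda x,y:(210+(x+.5)/7-.5,130+(y+.5)/7-.5)
for l,uv,z in(("ptr",f(473.5,355),16),("ridge19",f(330,325),19),("ridge L",f(305,200),19),("ridge R",f(353,200),19),("blk12",f(331,325),14)): print(l,gl(n,onz("wrist",[uv],float(z),s)).round(2))
d=np.load("pics/w3.npy");print(d[165:178:3,242:274].round(0))
E
```

```text
ptr [[ 38.39 -23.68]]
ridge19 [[ 41.61 -12.33]]
ridge L [[ 51.54 -10.61]]
ridge R [[ 51.53 -14.34]]
blk12 [[ 40.43 -12.1 ]]
[[186. 186. 187. 182. 183. 182. 182. 183. 182. 182. 183. 175. 176. 176.
  175. 175. 176. 176. 179. 182. 183. 182. 183. 182. 182. 182. 182. 183.
  186. 186. 187. 186.]
 [186. 186. 188. 184. 182. 184. 184. 183. 183. 183. 182. 175. 176. 176.
  176. 175. 176. 175. 179. 183. 185. 183. 183. 183. 183. 183. 183. 184.
  188. 187. 187. 186.]
 [189. 188. 187. 183. 182. 184. 182. 183. 183. 184. 184. 177. 177. 176.
  176. 177. 176. 176. 178. 184. 183. 184. 185. 182. 184. 184. 183. 184.
  188. 187. 187. 188.]
 [188. 189. 189. 185. 183. 184. 184. 184. 184. 185. 184. 176. 176. 176.
  178. 177. 177. 176. 179. 183. 184. 185. 184. 184. 184. 184. 185. 184.
  188. 189. 188. 188.]
 [188. 189. 188. 189. 184. 185. 184. 185. 184. 184. 186. 185. 185. 184.
  185. 185. 185. 185. 185. 185. 184. 185. 184. 184. 186. 185. 185. 185.
  189. 188. 189. 188.]]
```

```bash
python3 - <<'E'
from h import *
n='blade'
ctrl.move_l([*wd(n,-1,-20.35+11.3),74],Rot(G[n]['a']),vel=20);s=show('pull');print(gl(n,s['eef_pos']))
ctrl.hold(.2);s=show('settle');print(gl(n,s['eef_pos']))
snap('w4',(130,230,230,330),7)
s,b,d=snap('w4b')
for r in (165,168,171,174): print(d[r,262:300].round(0).tolist())
for r in (181,184,188): print(b[r,262:300].max(1).tolist())
E
```

```text
pull t 8.23 pos [643.45  45.06  74.66] F [-1.24 -5.68  5.87] w 11.78
[[ -0.47671188 -11.66534021]]
settle t 8.43 pos [643.48  44.96  74.7 ] F [-1.23 -6.2   5.52] w 11.17
[[ -0.45488787 -11.76393641]]
[187.0, 186.0, 187.0, 181.0, 182.0, 182.0, 182.0, 183.0, 182.0, 182.0, 182.0, 174.0, 175.0, 175.0, 175.0, 175.0, 176.0, 175.0, 175.0, 182.0, 182.0, 182.0, 182.0, 182.0, 182.0, 181.0, 183.0, 187.0, 187.0, 186.0, 186.0, 187.0, 187.0, 186.0, 187.0, 186.0, 186.0, 187.0]
[186.0, 186.0, 186.0, 182.0, 181.0, 183.0, 183.0, 183.0, 184.0, 184.0, 183.0, 176.0, 174.0, 176.0, 176.0, 177.0, 175.0, 176.0, 174.0, 184.0, 182.0, 182.0, 184.0, 183.0, 183.0, 183.0, 184.0, 187.0, 187.0, 187.0, 187.0, 188.0, 186.0, 188.0, 187.0, 187.0, 187.0, 188.0]
[188.0, 188.0, 189.0, 184.0, 183.0, 183.0, 184.0, 184.0, 183.0, 183.0, 184.0, 177.0, 177.0, 175.0, 176.0, 0.0, 177.0, 176.0, 176.0, 184.0, 184.0, 183.0, 184.0, 184.0, 184.0, 183.0, 184.0, 188.0, 188.0, 189.0, 187.0, 188.0, 187.0, 187.0, 186.0, 188.0, 188.0, 187.0]
[188.0, 187.0, 189.0, 184.0, 184.0, 184.0, 183.0, 184.0, 184.0, 184.0, 184.0, 177.0, 177.0, 176.0, 176.0, 178.0, 177.0, 177.0, 178.0, 185.0, 184.0, 184.0, 184.0, 183.0, 184.0, 185.0, 185.0, 188.0, 189.0, 188.0, 189.0, 188.0, 188.0, 188.0, 188.0, 188.0, 189.0, 188.0]
[133, 136, 138, 141, 138, 138, 140, 141, 137, 136, 140, 131, 58, 14, 8, 8, 5, 35, 93, 141, 140, 137, 140, 138, 137, 137, 136, 139, 141, 140, 140, 133, 139, 139, 140, 135, 136, 137]
[137, 134, 130, 134, 132, 134, 133, 138, 135, 135, 137, 130, 58, 20, 26, 23, 10, 41, 101, 140, 140, 133, 136, 129, 136, 133, 135, 138, 125, 51, 74, 142, 136, 139, 131, 134, 133, 132]
[143, 133, 137, 136, 138, 136, 137, 132, 141, 139, 128, 93, 52, 22, 6, 24, 23, 47, 101, 140, 139, 137, 135, 136, 136, 135, 135, 137, 121, 40, 84, 143, 138, 139, 137, 138, 137, 136]
```

View pics/w4z.png

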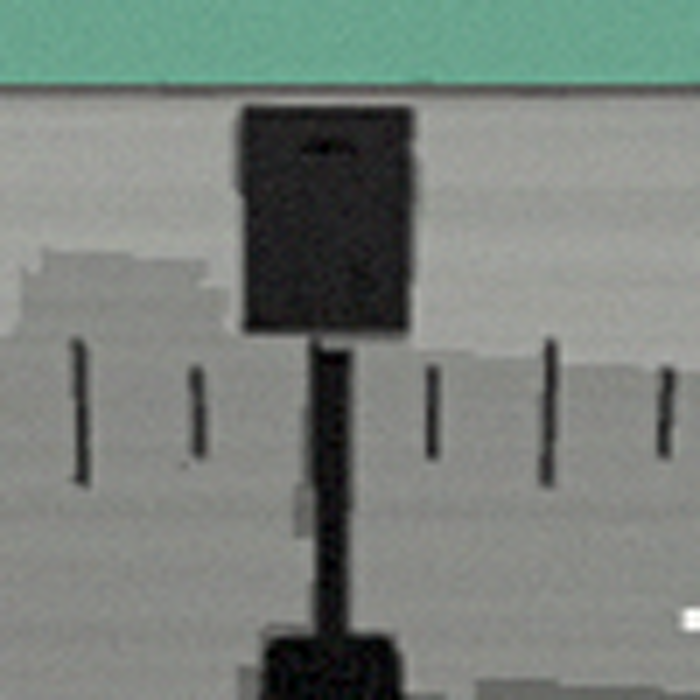

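```bash
python3 - <<'E'
from h import *
n='blade';R=Rot(G[n]['a'])
ctrl.move_l([*wd(n,-1,-8.85),74],R,vel=5)
ctrl.hold(.3);s=show('settle');print(gl(n,s['eef_pos']))
ctrl.hold(1.2);snap('w5a',(130,230,230,330),7);ctrl.hold(1.2)
s=show('held');print(gl(n,s['eef_pos']))
snap('w5',(130,230,230,330),7)
ctrl.move_l([*wd(n,-1,-106),74],R,vel=40);s=show('back');print(gl(n,s['eef_pos']))
r=ctrl.move_l([*wd(n,-1,-112.5),74],R,vel=10,threshold=6);s=show('home');print(r,gl(n,s['eef_pos']))
ctrl.hold(.2);s=show();print(gl(n,s['eef_pos']));snap('w6')
E
```

```text
settle t 9.08 pos [643.48  45.08  74.72] F [-1.06 -6.92  5.71] w 11.61
[[ -0.44348738 -11.64879339]]
held t 11.53 pos [643.46  45.07  74.7 ] F [-1.03 -6.7   5.17] w 11.48
[[ -0.46394478 -11.65995274]]
back t 14.16 pos [651.72 -50.52  74.67] F [-1.73 -2.45  4.91] w 11.97
[[  -0.63461097 -107.60562902]]
home t 14.63 pos [651.93 -53.26  74.69] F [-0.62  0.69  2.9 ] w 11.61
True [[  -0.66572523 -110.34556567]]
 t 14.83 pos [651.94 -53.26  74.71] F [ 0.77 -0.17  1.65] w 11.84
[[  -0.6555675  -110.34760713]]
```

View pics/w5z.png

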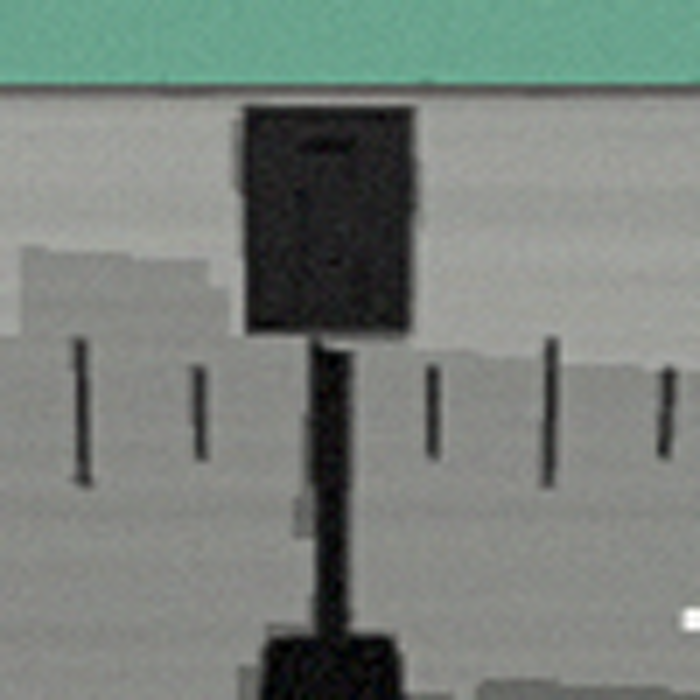

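View pics/w6.png

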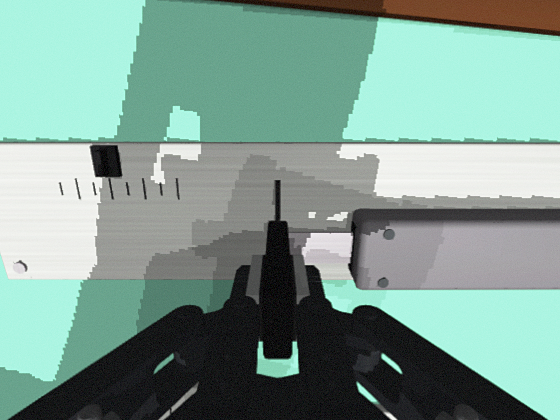

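```bash
python3 - <<'E'
from h import *
n='blade';R=Rot(G[n]['a'])
ctrl.gripper_to(50,40)
p=sensors.read_state()['eef_pos']
ctrl.move_l([p[0],p[1],190],R,vel=120)
snap('w7')
n='rod';R=Rot(G[n]['a'])
ctrl.move_ptp([*wd(n,0,-72),190],R);ctrl.hold(.2)
snap('w8');show()
E
```

```text
t 17.57 pos [ 454.51 -108.9   190.12] F [0.05 0.05 1.04] w 50.2
```

View pics/w7.png

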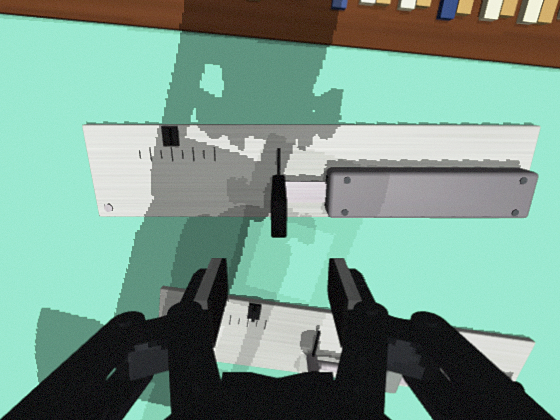

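View pics/w8.png

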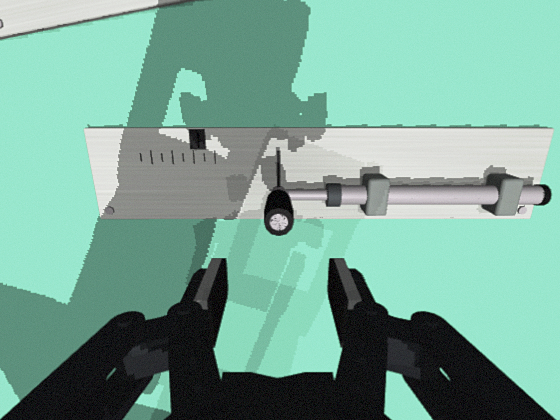

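```bash
python3 - <<'E'
from h import *
s=dict(np.load("pics/w8s.npz"))
for l,uv,z in(("ptr",(278.3,149),16),("knob",(279,221),92),("edgeL-",(120,218),8),("edgeR-",(520,219),8),("edge+L",(100,128),8),("edge+R",(540,128.5),8),("mark",(197,149.),19)):
    print(l,gl('rod',onz("wrist",[uv],float(z),s)).round(1))
E
```

```text
ptr [[ 40.7 -73.5]]
knob [[  0.2 -73.7]]
edgeL- [[-29.3  85.4]]
edgeR- [[ -30.6 -317.2]]
edge+L [[58.8 89.8]]
edge+R [[  58.4 -313.9]]
mark [[41.2 -0.3]]
```

```bash
python3 - <<'E'
from h import *
n='rod';R=Rot(G[n]['a']);p=wd(n,0,-73.6)
ctrl.move_l([*p,74],R,vel=100);show('down')
ctrl.gripper_to(18,50);ctrl.hold(.1);s=show('grip');print(gl(n,s['eef_pos']));y0=gl(n,s['eef_pos'])[0,1]
snap('w9')
ctrl.move_l([*wd(n,0,y0+64),74],R,vel=35);ctrl.hold(.2);s=show('pull');print(gl(n,s['eef_pos']))
s,b,d=snap('w10',(130,230,220,320),7)
for r in (165,168,171,174): print(d[r,225:290].round(0).astype(int).tolist())
E
```

```text
down t 18.88 pos [ 453.88 -110.82   74.65] F [ 0.74 -0.26  0.67] w 50.16
grip t 19.34 pos [ 453.81 -109.81   74.81] F [-0.82  5.06  6.57] w 21.99
[[  0.50039944 -72.82621862]]
pull t 21.59 pos [458.73 -48.    74.79] F [-4.23 -6.71  6.82] w 21.97
[[  0.41993717 -10.82004396]]
[187, 186, 187, 185, 186, 187, 187, 187, 186, 186, 187, 185, 187, 187, 186, 186, 186, 187, 184, 182, 183, 181, 183, 182, 182, 183, 175, 175, 176, 176, 175, 175, 176, 182, 182, 182, 182, 0, 182, 182, 183, 182, 186, 187, 186, 186, 187, 187, 188, 186, 186, 186, 186, 186, 187, 187, 186, 187, 187, 187, 187, 186, 186, 187, 187]
[187, 187, 187, 187, 186, 187, 187, 187, 187, 186, 187, 187, 187, 187, 187, 187, 187, 187, 183, 184, 183, 183, 183, 182, 183, 182, 176, 176, 176, 176, 175, 177, 176, 182, 185, 183, 184, 182, 182, 183, 182, 183, 186, 186, 187, 187, 188, 187, 188, 189, 188, 188, 187, 188, 0, 186, 186, 186, 188, 187, 188, 186, 187, 188, 188]
[188, 188, 187, 187, 188, 188, 187, 187, 187, 188, 188, 187, 188, 187, 188, 187, 188, 187, 183, 184, 185, 184, 183, 183, 184, 183, 176, 177, 177, 176, 176, 176, 177, 182, 184, 183, 183, 183, 184, 183, 184, 184, 188, 187, 187, 188, 187, 188, 189, 188, 188, 188, 187, 187, 187, 188, 189, 187, 188, 187, 188, 188, 187, 188, 189]
[187, 189, 188, 187, 188, 189, 188, 189, 188, 186, 189, 188, 188, 189, 189, 188, 189, 188, 184, 184, 184, 183, 184, 185, 184, 184, 177, 177, 177, 176, 177, 177, 177, 182, 184, 184, 185, 184, 183, 184, 184, 183, 187, 188, 189, 188, 187, 189, 188, 188, 189, 188, 188, 190, 187, 188, 189, 187, 189, 188, 188, 189, 189, 187, 187]
```

View pics/w9.png

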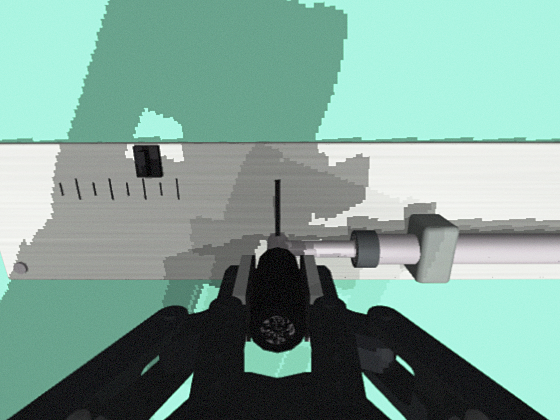

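View pics/w10z.png

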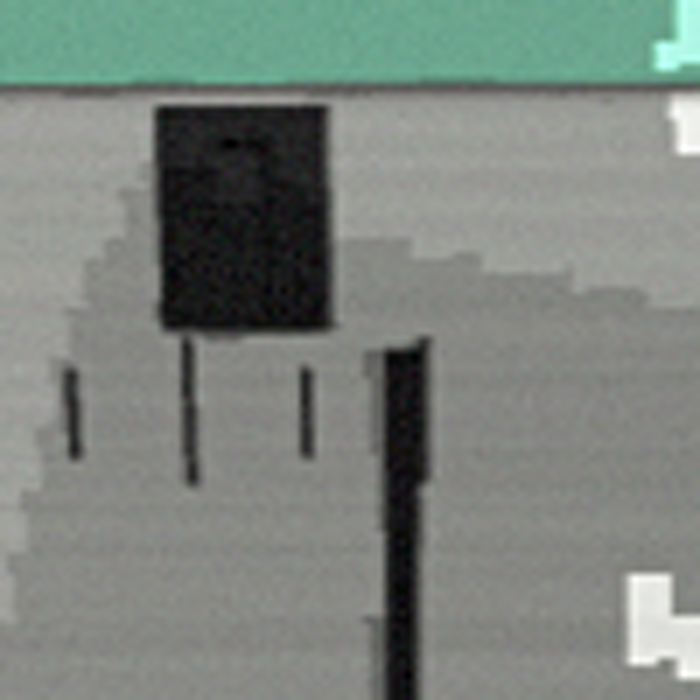

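```bash
python3 - <<'E'
from h import *
n='rod';s=dict(np.load("pics/w10s.npz"))
a=gl(n,onz("wrist",[(276.9,180)],16.,s));c=gl(n,onz("wrist",[(254.2,169)],19.,s));b=gl(n,onz("wrist",[(255,176)],14.,s));print(a,c,b)
e=c[0,1]-a[0,1]
R=Rot(G[n]['a']);yc=-72.83+64+e+.15
ctrl.move_l([*wd(n,0,yc),74],R,vel=20);ctrl.hold(.3);s=show('pull');print(yc,gl(n,s['eef_pos']))
s,b,d=snap('w11',(130,230,230,330),7)
for r in (165,168,171,174): print(d[r,262:300].round(0).astype(int).tolist())
for r in (181,184,188,195,200): print(b[r,262:300].max(1).tolist())
E
```

```text
[[ 39.50997479 -11.36307771]] [[46.48731441  1.11509138]] [[41.37177649  1.10231285]]
pull t 22.73 pos [459.77 -35.59  74.82] F [-4.24 -7.87  6.72] w 22.35
3.798169089888192 [[0.45461741 1.63041295]]
[187, 187, 187, 183, 182, 182, 181, 182, 182, 183, 182, 175, 175, 176, 176, 174, 175, 176, 183, 183, 183, 183, 183, 181, 183, 182, 182, 186, 187, 186, 187, 187, 187, 186, 186, 187, 188, 186]
[188, 186, 186, 183, 182, 183, 184, 183, 183, 183, 184, 0, 175, 176, 175, 177, 176, 175, 184, 183, 184, 183, 184, 183, 183, 183, 182, 187, 186, 187, 187, 186, 188, 188, 187, 187, 187, 188]
[187, 188, 188, 184, 185, 183, 184, 184, 184, 183, 183, 176, 176, 177, 176, 176, 175, 175, 184, 184, 182, 183, 183, 183, 185, 182, 183, 188, 186, 188, 188, 187, 187, 187, 188, 187, 187, 188]
[189, 189, 190, 184, 183, 184, 184, 184, 184, 185, 184, 176, 177, 176, 178, 177, 177, 178, 184, 185, 184, 185, 184, 184, 183, 185, 184, 188, 188, 188, 188, 189, 189, 189, 188, 190, 188, 189]
[132, 134, 136, 140, 127, 51, 79, 138, 138, 136, 132, 104, 89, 23, 1, 11, 14, 39, 98, 141, 138, 138, 132, 136, 139, 133, 134, 138, 140, 141, 138, 134, 139, 138, 139, 136, 138, 128]
[134, 135, 133, 136, 126, 45, 73, 139, 134, 132, 137, 128, 93, 27, 21, 15, 27, 48, 96, 139, 137, 120, 37, 82, 134, 137, 135, 132, 133, 132, 126, 134, 132, 126, 132, 134, 134, 128]
[135, 137, 133, 143, 121, 47, 72, 136, 142, 139, 132, 132, 97, 29, 28, 11, 21, 52, 102, 143, 137, 120, 37, 82, 142, 140, 137, 134, 134, 133, 134, 138, 135, 132, 132, 140, 132, 129]
[132, 131, 137, 142, 123, 47, 70, 139, 139, 136, 135, 140, 123, 33, 25, 14, 27, 64, 119, 136, 137, 126, 87, 111, 136, 131, 136, 135, 132, 132, 132, 137, 137, 132, 134, 133, 134, 124]
[136, 141, 137, 142, 137, 141, 138, 141, 140, 143, 132, 144, 130, 49, 24, 22, 28, 60, 120, 143, 137, 140, 137, 141, 140, 135, 137, 137, 136, 137, 132, 138, 138, 135, 134, 139, 140, 135]
```

View pics/w11z.png

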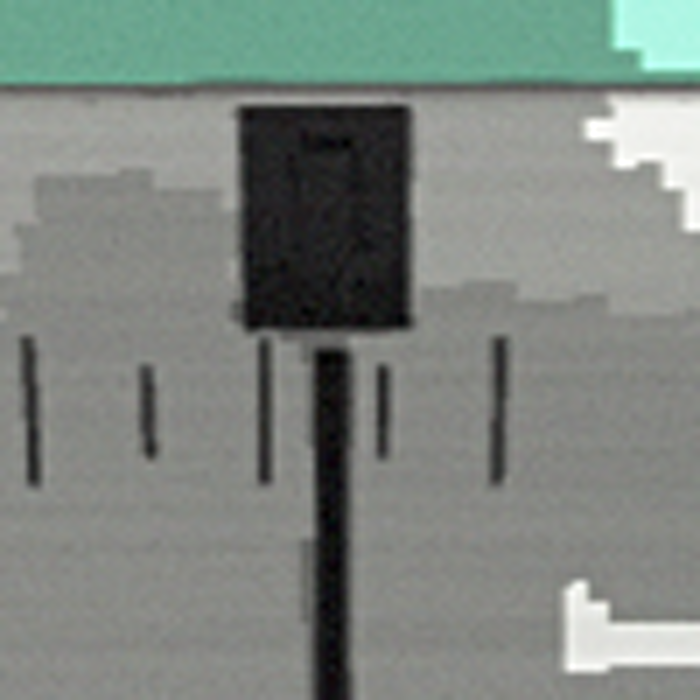

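```bash
python3 - <<'E'
from h import *
n='rod';R=Rot(G[n]['a'])
ctrl.move_l([*wd(n,0,3.8+.3),74],R,vel=5);ctrl.hold(.5);s=show();print(gl(n,s['eef_pos']))
s,b,d=snap('w12')
D=[];Q=[]
for r in range(163,176):
    c=np.arange(262,295)[(d[r,262:295]>170)&(d[r,262:295]<179.5)];D.append(c.mean())
for r in range(182,196):
    w=np.clip(135-b[r,271:283].max(1).astype(float),0,None);Q.append((w*np.arange(271,283)).sum()/w.sum())
print('ridge',np.mean(D),'ptr',np.mean(Q))
im,_=optics.grab_frame("top");cv2.imwrite("pics/top1.png",im[:,:,::-1])
E
```

```text
t 23.52 pos [459.77 -35.31  74.81] F [-3.71 -8.19  6.84] w 21.7
[[0.43396051 1.9137267 ]]
ridge 277.0 ptr 276.92056973871524
```

View pics/top1.png

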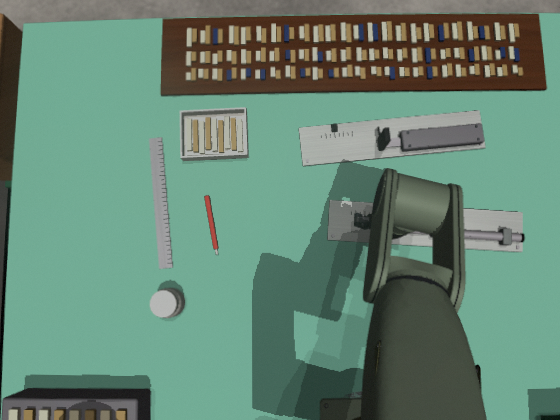

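Pointer and ridge agree to 0.1 px. In the top view the blade is home at (383,139), and the ruler, pen, tray and jar are where they were, so I'm handing in.

```bash
python3 - <<'E'
from h import *
print(ctrl.finish_job());show()
E
```

```text
the job is handed in; nothing more can be done
None
the job is handed in; nothing more can be done
```

The job is done and handed in at about 24 s of the 64 s allowed; no verdict was reported.

- **Width gauge:** I pulled the blade out about 99 mm until its pointer was on the mark and held it still for about 2.4 s. The two were within about 0.3 mm in the wrist camera picture. I then eased it home at 40 and then 10 mm/s until the wrist force showed the stop. I let go only once the tool was back at its starting position, and the picture afterwards showed the blade at home.
- **Length gauge:** I pulled the rod out about 75 mm and left the arm gripping it at 50 N, holding it against its spring. In the last check the pointer was at column 276.9 and the ridge at column 277.0, less than 0.1 mm apart.
- **Other checks:** In the last top view the ruler, pen, tray and jar and the width mark were where they started. The arm hides the length mark in that view, but nothing touched it. I saw no snap-back at any time.
- **Disagreement:** The top and wrist cameras placed the marks up to 5 mm apart along the gauges. I set both pointers from close-up wrist pictures instead, where that difference cancels out.

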